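Clear the dividing plate and index to the third stop

TASK

Use the scraper block to push the three brass offcuts off the steel plate of the dividing fixture into its catch pan, without touching them with the fingers, then stand the scraper upright on its foot on the bare worktop. Only after that, turn the bar knob clockwise (seen from above) by three clicks to its third stop without ever running on towards the fourth, and finish while still gripping the knob there. Leave everything else where it is.

Things in the scene. Friction and masses are not known exactly. Their poses are not given: they have to be found in the camera images.
- fixture: grey dividing fixture, fixed to the worktop, place and yaw vary; origin at worktop height; its y runs from the knob past the plate to the pan. Knob housing: x -50..50 mm, y -152..-60 mm, top at z 42 mm, the knob's axis upright at x 0, y -105 mm. A base 12 mm high shows 7 mm outside the plate in x.
- plate_center (a point): centre of the flat top of the fixture's steel plate, 30 mm above the worktop; axes as the fixture's. The plate is 90 mm in x and 130 mm in y: fixture x -45..45, y -45..85 mm.
- pan_center (a point): centre of the floor of the aluminium catch pan at the plate's +y end, 3 mm above the worktop; axes as the fixture's. The pan is 130 mm in x and 72 mm in y: fixture x -65..65, y 85.5..157.5 mm; walls 3 mm thick, 22 mm high.
- scraper_center (a point): centre of the loose scraper block, 29 mm above its sole; z up, x along it. It is 110 mm long, 20 mm thick (y), 58 mm high, about 120 g, and stands on an aluminium foot 110x20x18 mm; above it a grey plastic grip 60 mm long, 18 mm thick, from 18 to 58 mm above the sole. Both long faces are alike.
- chip_a_center (a point): brass offcut, loose, oblong 17x11x9 mm, 15 g; the point is its centre; starts on the steel plate. Do not touch it with the fingers.
- chip_b_center (a point): brass offcut, loose, round slug of 16 mm diameter, 8 mm high, 14 g; the point is its centre; starts on the steel plate. Do not touch it with the fingers.
- chip_c_center (a point): brass offcut, loose, block 13x12x10 mm, 13 g; the point is its centre; starts on the steel plate. Do not touch it with the fingers.
- knob_grip (a point): centre of the grip of the black bar knob, on its upright axis, 76 mm above the worktop. The bar is 42 mm long (this point's x), 14 mm thick (y), from 54 to 86 mm above the worktop, over a 44 mm disc (top at 54 mm). At the start it lies along the fixture's x, its white line on the -x end; the frame turns with the knob.
- index_knob (a joint): turn of the bar knob, rad, growing clockwise seen from above; 0 at the start stop. Sprung stops every 0.393 rad (22.5 degrees): first 0.393, second 0.785, third 1.178, on to a sixth, each marked by a line on the steel disc round it. About 0.09 N m lifts it out of a stop; past half-way it is drawn on to the next.
- stopper: rubber stopper, 30 mm, 29 mm high, a bystander; origin under its centre
- union: brass hexagon pipe union with threaded ends, lying, 22x44x19 mm, a bystander; origin under its centre
- coupler: white plastic hose coupler, standing, 28 mm wide, 46 mm high, a bystander; origin under its centre
- driver: screwdriver, 26x195x25 mm, lying, a bystander; origin under its centre
- cassette: round filter cassette, 40 mm wide, 38 mm high, a bystander; origin under its centre
Not all that is in view belongs to the job. What is shaped like the part that bears scraper_center but brown or turquoise is not meant.

How it is judged:
By the outcome, as a careful person would: the job done as asked, in the order asked, and still so for the second after the job is handed in, while the arm keeps its last pose, push and grip.
It also fails if it takes over 72 s, if anything falls off the work surface, if the arm or the gripper's body presses on something with over 40 N, if the wrist force passes 120 N, or if a joint passes its speed limit or range.

ROBOT

A 7-joint arm with a two-finger parallel gripper is mounted at the origin on a cart in front of the work surface, level with it; the furniture and walls round the work are solid. World frame = base frame: x ahead of the robot, y to its left, z up, the work surface at z = 0. Lengths are in m, angles in rad, forces in N, time in s.
With the tool pointing down it reaches from about 0.425 to 1.025 m from the base axis. Payload 9.4 kg.
Tool frame: the origin (TCP) lies at the very end of the fingers, on their centre line; the grasp point (between the pads) lies arm.hold_point_z behind it (arm.hold_point_z is the distance from the TCP to the grasp point, in m); z points along the fingers, y is the line along which they close (so a half turn about z gives the same grasp; the last joint's range is limited). The gripper opens to 85 mm and grips with 20 to 120 N. Pads are 22 mm wide; open, the fingers measure 114 mm over their backs; the gripper's body (76 mm by 85 mm) begins 54 mm behind the grasp point. The pads swing forward as they close: fully open they stand 13 mm farther back than shut.
Start: joints at [1.157, 0.599, -0.003, 1.599, 0.002, 0.943, -0.08], TCP at [0.24, -0.684, 0.231] pointing down, gripper open.
Joint ranges: [-2.57, 2.57], [-0.35, 1.97], [-1.29, 1.29], [0.11, 2.56], [-1.05, 4.19], [0.11, 1.86], [-2.63, 2.63]. Speed limits (rad/s): [2.22, 2.22, 3.01, 3.01, 3.14, 3.14, 3.14].

INTERFACE

Orientations are given as a unit quaternion [x, y, z, w].
In Python, from workcell import arm gives the robot as it stands.
- The arm moves only by the tool arm_command, never from a script. Its argument "moves" is a list of rows, each an object with "dp": the shift along the tool's x, y, z in cm, a list of three; "turn": the turn about the tool's z in rad. A call has 1 to 8 rows; each row is the pose to reach, as a shift and turn from the pose commanded when the call began, along the tool's axes at that moment; what a row does not reach only later rows make up. A row lasts 1/8 s, in which the tool goes at most 62.5 mm and 10.7 degrees, less where a joint would pass 70% of its speed; a pose out of reach is approached as far as the arm can. A call with a gripper value outside its range is refused whole. "jaw" is the finger opening in cm, from 0 to 8.54, set as the call begins (left out, the last holds). The fingers move at their own pace and stop on an object; the grip force is fixed at half the most. Time passes only in rows, so rows that repeat a pose let the fingers close. It gives the time, the measured TCP pose, the force, the opening and the grip force at its end, in the units of the state.
- arm.sense(): the state, without advancing time (a new reading comes with each control period).
- arm.snapshot(name): name is "side" or "top" or "wrist"; returns a dict with "frame" (420x560x3 uint8, red, green, blue), "camera_matrix" (3x3 intrinsics, pixels), "position" and "attitude" of the camera in the world. Camera axes: x right, y up, looking along -z (the intrinsics and any distortion apply to the point x, -y, -z); pixel columns grow to the right and rows downward; lengths in m; the calibration is good to about 2 mm. A picture is of the moment at which its call begins. There is no depth.
- arm.close_job(): hands the job in; it is judged then, once.
The state is a dict: "clock": time; "joint_positions": joint angles; "qvel": joint speeds; "effort": joint torques, N m; "ee_pos": TCP position; "tcp_rot": TCP orientation; "force": force on the tool from outside, world axes, zero at the start; "wrist_torque": the same for the moment, N m; "gripper_width": finger opening in m; "grip_force": force on a finger pad.
Only numpy, scipy, OpenCV 4.12 (cv2) and the standard library are available. Lean on these libraries where they do the work, as an engineer would, in place of code of your own. Each camera call takes 0.05 s, during which the arm holds its last target. There are 200 camera calls.

## Working session

There is one attempt and no reset: what is moved stays moved. The work goes in short steps, Python scripts to look and compute and a tool call to move; the robot and the scene stay as the last step left them, time stands still between calls to the robot, and variables do not carry over. Pictures are saved under pics/ and viewed, at most 10 in all, crops included, and the job is handed in when it is done.

Besides the shell and the picture viewer there is one more tool, called after "Request:" by a JSON object that holds its "method" and its "body", one argument or row to a line. arm_command: Moves the arm, as the interface text tells. Its arguments: {"type":"object","properties":{"moves":{"type":"array"},"jaw":{"type":"number"}},"required":["moves"]}

```bash
ls; mkdir -p pics
cat > h.py <<'E'
import numpy as np, cv2
from scipy.spatial.transform import Rotation as R
from workcell import arm
def snap(n,f=None):
    s=arm.snapshot(n)
    if f: cv2.imwrite('pics/'+f,cv2.cvtColor(s['frame'],cv2.COLOR_RGB2BGR))
    return s
def rot(s):
    a=np.array(s['attitude'],float)
    return a if a.shape==(3,3) else R.from_quat(a).as_matrix()
def ray(s,u,v,z):
    K=np.array(s['camera_matrix']);d=s.get('distortion')
    p=cv2.undistortPoints(np.array([[[u,v]]],float),K,None if d is None else np.array(d))[0,0]
    w=rot(s)@np.array([p[0],-p[1],-1]);o=np.array(s['position'])
    return o+w*(z-o[2])/w[2]
def proj(s,P):
    q=rot(s).T@(np.array(P)-s['position']);K=np.array(s['camera_matrix'])
    return K[0,0]*q[0]/-q[2]+K[0,2],K[1,1]*-q[1]/-q[2]+K[1,2]
E
python3 - <<'E'
from h import *
for n in('top','side'):
    s=snap(n,n+'0.png');print({k:(v if k!='frame' else 0) for k,v in s.items()})
print(arm.sense(),arm.hold_point_z)
E
```

```text
pics
{'frame': 0, 'camera_matrix': array([[429.39079346,   0.        , 284.81972039],
       [  0.        , 429.39079346, 211.88701246],
       [  0.        ,   0.        ,   1.        ]]), 'position': array([ 0.44841934, -0.07472796,  1.11819034]), 'attitude': array([-0.02959844,  0.03518607,  0.70873417, -0.70397568])}
{'frame': 0, 'camera_matrix': array([[380.89269722,   0.        , 270.53852449],
       [  0.        , 380.89269722, 204.57748299],
       [  0.        ,   0.        ,   1.        ]]), 'position': array([ 0.53496085, -0.88792386,  0.53343505]), 'attitude': array([ 0.51737836, -0.02015004, -0.01036846,  0.85545666])}
{'clock': 0.1, 'joint_positions': array([ 1.15730888,  0.59999307, -0.00253236,  1.60006712,  0.00177854,
        0.94290226, -0.07978636]), 'qvel': array([-0.00041249, -0.0028926 ,  0.00080897, -0.00142051,  0.00033699,
       -0.00105129,  0.00040387]), 'effort': array([ 5.00833208e-03, -7.77998042e+01,  1.57013912e+00, -2.58627445e+01,
        1.26851487e-02,  5.48208336e-03,  6.01300326e-05]), 'ee_pos': array([ 0.23942556, -0.68386995,  0.23053492]), 'tcp_rot': array([ 9.85850791e-01,  1.67623838e-01, -1.71866383e-04, -6.61839575e-04]), 'force': array([-0.25628021,  0.09980713, -0.34650532]), 'wrist_torque': array([-0.01821234,  0.01498311,  0.02425871]), 'grip_force': 0.0, 'gripper_width': 0.08552141050146901} 0.0187
```

View pics/top0.png

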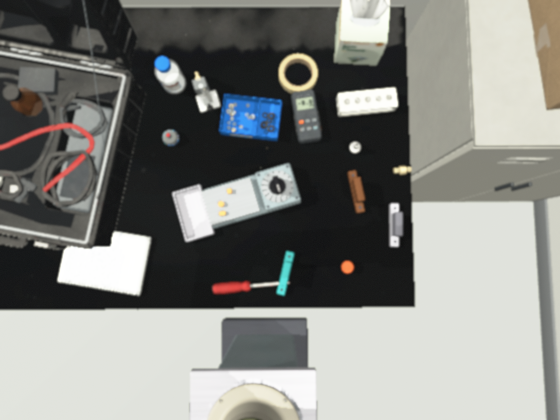

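View pics/side0.png

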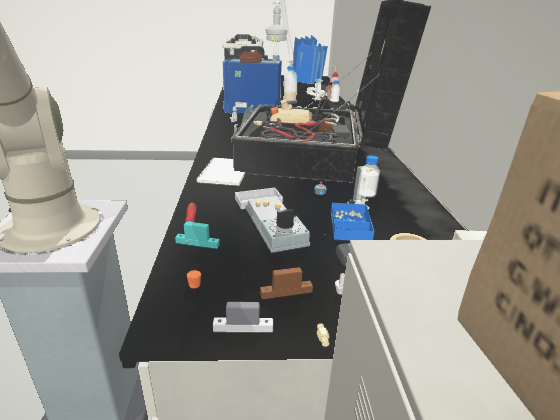

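The top view shows the fixture with its pan at (192,212), three chips near (225,200) and the knob at (277,186). The scraper is at (395,225), with the turquoise and brown decoys at (286,272) and (357,190). The side view shows the scraper at (243,318). I'll zoom in on the top view.

Run:
```python
from h import *
s=snap('top');f=s['frame'][130:310,160:420]
cv2.imwrite('pics/c1.png',cv2.cvtColor(cv2.resize(f,None,fx=3,fy=3,interpolation=cv2.INTER_CUBIC),cv2.COLOR_RGB2BGR))
g=s['frame'].astype(int);hsv=cv2.cvtColor(s['frame'],cv2.COLOR_RGB2HSV)
m=((g.min(2)>60)).astype(np.uint8);m[:,:155]=0;m[:130]=0;m[300:]=0;m[:,412:]=0
n,l,st,c=cv2.connectedComponentsWithStats(m)
for i in range(1,n):
    if st[i,4]>60:
        r=cv2.minAreaRect(np.argwhere(l==i)[:,::-1].astype(np.float32));print(st[i],r,cv2.boxPoints(r).round(1).tolist(),ray(s,*r[0],0.0))
m=((hsv[...,0]>10)&(hsv[...,0]<30)&(hsv[...,1]>70)&(hsv[...,2]>100)).astype(np.uint8)
n,l,st,c=cv2.connectedComponentsWithStats(m)
for i in range(1,n):
    if st[i,4]>6 and 170<c[i,0]<310 and 170<c[i,1]<240: print(st[i],c[i],ray(s,*c[i],.036))
```

```text
[162 130  17  16 219] ((170.0, 137.5), (15.0, 16.0), 90.0) [[162.0, 130.0], [178.0, 130.0], [178.0, 145.0], [162.0, 145.0]] [0.75121105 0.21916578 0.        ]
[228 130  25   8  89] ((239.98648071289062, 133.58108520507812), (24.824247360229492, 5.753964424133301), 9.462322235107422) [[227.3000030517578, 134.39999389648438], [228.1999969482422, 128.6999969482422], [252.6999969482422, 132.8000030517578], [251.8000030517578, 138.5]] [0.76090471 0.03373252 0.        ]
[296 130  25  12 246] ((308.0, 135.5), (11.0, 24.0), 90.0) [[296.0, 130.0], [320.0, 130.0], [320.0, 141.0], [296.0, 141.0]] [ 0.75479367 -0.14703883  0.        ]
[393 130  19  65 297] ((402.0, 162.0), (64.0, 18.0), 90.0) [[393.0, 130.0], [411.0, 130.0], [411.0, 194.0], [393.0, 194.0]] [ 0.68188427 -0.39529068  0.        ]
[348 141  14  13 141] ((354.5, 147.0), (12.0, 13.0), 90.0) [[348.0, 141.0], [361.0, 141.0], [361.0, 153.0], [348.0, 153.0]] [ 0.72300177 -0.27019213  0.        ]
[ 171  163  130   80 5481] ((236.46017456054688, 199.86465454101562), (54.06306457519531, 124.09674835205078), 73.61045837402344) [[169.300003051
[... 622 characters left out ...]
 0.51621602 -0.37294303  0.        ]
[213 252  81  43 705] ((258.99786376953125, 284.8777160644531), (36.80638885498047, 87.71941375732422), 65.02609252929688) [[211.5, 286.70001220703125], [291.0, 249.6999969482422], [306.5, 283.0], [227.0, 320.1000061035156]] [ 0.36293714 -0.0161412   0.        ]
[342 261  11  12 104] ((347.0, 266.5), (11.0, 10.0), 90.0) [[342.0, 261.0], [352.0, 261.0], [352.0, 272.0], [342.0, 272.0]] [ 0.40821582 -0.24384339  0.        ]
[227 189   5   5  22] [229.09090909 190.77272727] [0.60261342 0.05752718 0.036     ]
[218 201   6   6  27] [220.74074074 203.59259259] [0.56998612 0.07849743 0.036     ]
[219 211   7   5  29] [222. 213.] [0.54604416 0.07516117 0.036     ]
```

View pics/c1.png

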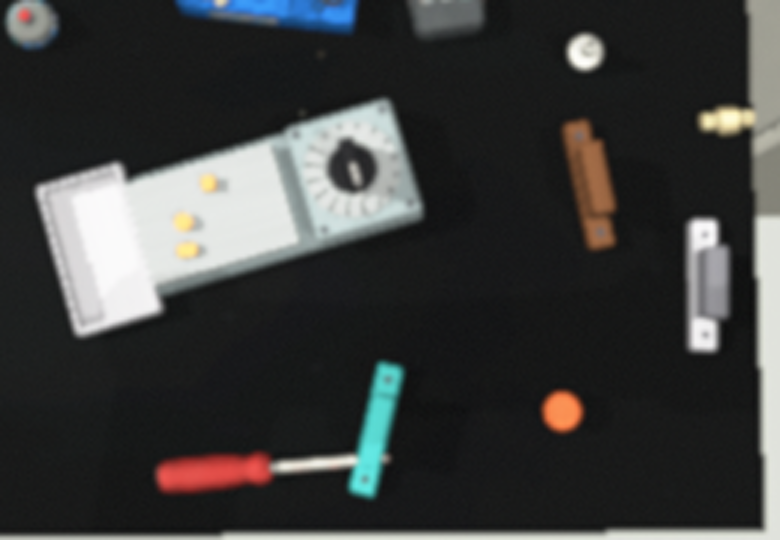

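The zoom shows the pan corners at crop (37,185), (122,163), (162,312), (80,336), the housing corners at (385,98) and (423,213), and the foot at (688–718, 218–352). I'll turn these into poses.

```bash
cat >> h.py <<'E'
def c3(s,u,v,z): return ray(s,160+(u-1)/3,130+(v-1)/3,z)
E
python3 - <<'E'
from h import *
s=snap('top')
for n,u,v,z in [('pan-x far',37,185,.022),('pan-x near',122,163,.022),('pan+x far',80,336,.022),('pan+x near',162,312,.022),
 ('h1',385,98,.042),('h2',423,213,.042),('h3',287,135,.042),('h4',325,246,.042),('foot',688,218,.018),('foot',718,220,.018),('foot',718,352,.018),('foot',687,350,.018),('knob',351,166,.08),('disc',351,170,.054),
 ('griptop',711,247,.058),('griptop',729,247,.058),('griptop',728,318,.058),('griptop',710,316,.058)]:
    print(n,c3(s,u,v,z).round(4))
E
```

```text
pan-x far [0.604  0.2058 0.022 ]
pan-x near [0.6226 0.1333 0.022 ]
pan+x far [0.4747 0.1672 0.022 ]
pan+x near [0.4946 0.098  0.022 ]
h1 [ 0.6738 -0.0926  0.042 ]
h2 [ 0.5755 -0.1238  0.042 ]
h3 [ 0.6426 -0.0095  0.042 ]
h4 [ 0.5481 -0.0413  0.042 ]
foot [ 0.5726 -0.3531  0.018 ]
foot [ 0.5707 -0.3789  0.018 ]
foot [ 0.4574 -0.3753  0.018 ]
foot [ 0.4593 -0.3489  0.018 ]
knob [ 0.6099 -0.0638  0.08  ]
disc [ 0.6105 -0.0635  0.054 ]
griptop [ 0.5438 -0.3613  0.058 ]
griptop [ 0.5437 -0.3763  0.058 ]
griptop [ 0.4849 -0.3736  0.058 ]
griptop [ 0.4867 -0.3587  0.058 ]
```

```bash
cat >> h.py <<'E'
def go(x,y,z,yaw):
    "dp (cm) and turn to bring TCP to world x,y,z with tool x at yaw (deg)"
    q=arm.sense();M=R.from_quat(q['tcp_rot']).as_matrix();psi=np.arctan2(M[1,0],M[0,0])
    d=M.T@(np.array([x,y,z])-q['ee_pos'])*100
    print('dp',d.round(2),'turn',((psi-np.radians(yaw)+np.pi)%(2*np.pi)-np.pi).round(3),'yaw',np.degrees(psi).round(2),'tilt',M[:,2].round(3),'J',q['joint_positions'].round(2))
O=np.array([.582,.0355]);YAW=16.
def fx(x,y):
    a=np.radians(YAW);return O+[np.cos(a)*x-np.sin(a)*y,np.sin(a)*x+np.cos(a)*y]
E
python3 -c "
from h import *
go(.515,-.366,.18,-2)"
```

```text
dp [ 36.51 -20.9    5.09] turn 0.372 yaw 19.3 tilt [-0.     0.001 -1.   ] J [ 1.16  0.6  -0.    1.6   0.    0.94 -0.08]
```

Request:
{"method": "arm_command", "body": {
  "moves": [
    {"dp": [5, -2.9, 0.5], "turn": 0.05},
    {"dp": [10, -5.7, 1], "turn": 0.1},
    {"dp": [15, -8.6, 1.5], "turn": 0.16},
    {"dp": [20, -11.4, 2.5], "turn": 0.22},
    {"dp": [25, -14.3, 3], "turn": 0.28},
    {"dp": [30, -17.2, 4], "turn": 0.33},
    {"dp": [34, -19.5, 4.5], "turn": 0.37},
    {"dp": [36.5, -20.9, 5], "turn": 0.37}
  ],
  "jaw": 6
}}

```text
clock: 1.2
ee_pos: [0.5169, -0.3637, 0.1809]
tcp_rot: [1.0, -0.015, 0.0, -0.0]
force: [-0.2, -0.3, 0.0]
gripper_width: 0.0599
grip_force: 0.0
```

Run:
```python
from h import *
s=snap('wrist','w1.png');print(s['position'],s['attitude'],s['camera_matrix'][0])
go(.515,-.366,.06,-2)
```

```text
[ 0.59449641 -0.36571856  0.32332136] [ 0.10786715 -0.11178074  0.70950468 -0.68736661] [295.68850088   0.         281.05393772]
dp [-0.43  0.61 12.02] turn 0.008 yaw -1.54 tilt [ 0.001  0.003 -1.   ] J [ 0.46  0.55  0.09  1.87 -0.08  0.73 -1.01]
```

View pics/w1.png

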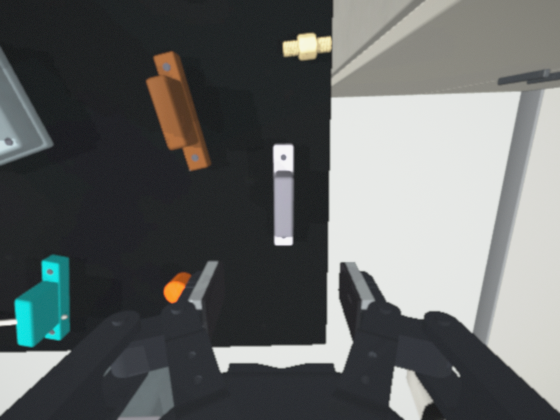

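The wrist view shows the scraper, with the foot end at (283,145) and the grip top at about (275–293, 178–236). The tool yaw matches it.

Run:
```python
from h import *
s=snap('wrist');g=s['frame'].astype(int)
m=((g.min(2)>70)).astype(np.uint8);m[:,:265]=0;m[:,305:]=0;m[:135]=0;m[255:]=0
n,l,st,c=cv2.connectedComponentsWithStats(m);i=1+np.argmax(st[1:,4]);print(st[i])
for r in (146,152,160,168,180,190,200,210,220,230,238,242):
    k=np.where(l[r]==i)[0]
    a,b=k.min()-.5,k.max()+.5;z=.018 if r<172 else .058
    print(r,a,b,g[r,284],ray(s,a,r,z).round(4),ray(s,b,r,z).round(4))
```

```text
[ 276  146   22  103 2149]
146 277.5 295.5 [122 122 126] [ 0.5712 -0.3573  0.018 ] [ 0.5707 -0.3754  0.018 ]
152 275.5 297.5 [246 246 246] [ 0.5653 -0.3551  0.018 ] [ 0.5647 -0.3774  0.018 ]
160 275.5 297.5 [195 195 205] [ 0.5573 -0.3548  0.018 ] [ 0.5567 -0.3773  0.018 ]
168 275.5 297.5 [242 241 243] [ 0.5491 -0.3545  0.018 ] [ 0.5485 -0.3772  0.018 ]
180 275.5 296.5 [140 139 148] [ 0.5445 -0.3552  0.058 ] [ 0.544  -0.3742  0.058 ]
190 276.5 297.5 [181 178 192] [ 0.5352 -0.3558  0.058 ] [ 0.5347 -0.3751  0.058 ]
200 276.5 297.5 [178 176 190] [ 0.5257 -0.3555  0.058 ] [ 0.5252 -0.375   0.058 ]
210 276.5 296.5 [177 176 188] [ 0.5161 -0.3552  0.058 ] [ 0.5155 -0.3739  0.058 ]
220 276.5 296.5 [177 176 188] [ 0.5062 -0.3549  0.058 ] [ 0.5057 -0.3738  0.058 ]
230 276.5 296.5 [175 174 186] [ 0.4961 -0.3545  0.058 ] [ 0.4955 -0.3737  0.058 ]
238 275.5 296.5 [175 173 186] [ 0.4878 -0.3533  0.058 ] [ 0.4873 -0.3736  0.058 ]
242 275.5 296.5 [245 245 246] [ 0.4837 -0.3532  0.058 ] [ 0.4831 -0.3735  0.058 ]
```

```bash
python3 -c "
from h import *
print(arm.sense()['ee_pos'],arm.sense()['qvel'].round(3))
go(.515,-.365,.027,-1.5)"
```

```text
[ 0.51783307 -0.36230287  0.1804719 ] [ 0.048 -0.009  0.045  0.005  0.016  0.009  0.037]
dp [-0.28  0.31 15.35] turn -0.001 yaw -1.56 tilt [ 0.     0.002 -1.   ] J [ 0.46  0.55  0.09  1.87 -0.08  0.73 -1.  ]
```

Request:
{"method": "arm_command", "body": {
  "moves": [
    {"dp": [0, 0, 3], "turn": 0},
    {"dp": [0, 0, 6], "turn": 0},
    {"dp": [0, 0, 9], "turn": 0},
    {"dp": [0, 0, 9], "turn": 0},
    {"dp": [0, 0, 9], "turn": 0}
  ]
}}

```text
clock: 1.92
ee_pos: [0.515, -0.3672, 0.0922]
tcp_rot: [1.0, -0.017, 0.0, 0.0]
force: [0.2, 0.5, 0.8]
gripper_width: 0.0597
grip_force: 0.0
```

```bash
python3 -c "
from h import *
print(arm.sense()['ee_pos'],arm.sense()['qvel'].round(3))
go(.515,-.365,.027,-1.5)"
```

```text
[ 0.51496592 -0.36722839  0.09215346] [-0.    -0.016  0.002 -0.005  0.    -0.004 -0.002]
dp [-0.01 -0.23  6.52] turn -0.008 yaw -1.95 tilt [ 0.    -0.001 -1.   ] J [ 0.48  0.66  0.08  1.93 -0.09  0.55 -0.99]
```

Request:
{"method": "arm_command", "body": {
  "moves": [
    {"dp": [0, -0.2, 2.5], "turn": -0.008},
    {"dp": [0, -0.2, 4.5], "turn": -0.008},
    {"dp": [0, -0.2, 6.3], "turn": -0.008},
    {"dp": [0, -0.2, 6.4], "turn": -0.008},
    {"dp": [0, -0.2, 6.4], "turn": -0.008}
  ]
}}

```text
clock: 2.55
ee_pos: [0.5151, -0.3646, 0.0275]
tcp_rot: [1.0, -0.013, -0.0, 0.0]
force: [0.7, 0.2, -0.1]
gripper_width: 0.06
grip_force: 0.0
```

Request:
{"method": "arm_command", "body": {
  "moves": [
    {"dp": [0, 0, 0], "turn": 0},
    {"dp": [0, 0, 0], "turn": 0},
    {"dp": [0, 0, 0], "turn": 0},
    {"dp": [0, 0, 0], "turn": 0},
    {"dp": [0, 0, 0], "turn": 0},
    {"dp": [0, 0, 0], "turn": 0}
  ],
  "jaw": 0
}}

```text
clock: 3.3
ee_pos: [0.5153, -0.3646, 0.0277]
tcp_rot: [1.0, -0.013, 0.0, 0.0]
force: [-1.2, -0.3, 5.0]
gripper_width: 0.0172
grip_force: 59.7
```

```bash
python3 -c "
from h import *
print(fx(0,-.025));go(*fx(0,-.025),.17,16)"
```

```text
[0.58889093 0.01146846]
dp [  6.42 -37.77 -14.24] turn -0.304 yaw -1.44 tilt [ 0.001 -0.    -1.   ] J [ 0.49  0.75  0.06  1.96 -0.09  0.43 -0.98]
```

Request:
{"method": "arm_command", "body": {
  "moves": [
    {"dp": [0, 0, -2]},
    {"dp": [0, 0, -6]},
    {"dp": [0, 0, -11]},
    {"dp": [0, 0, -15]},
    {"dp": [0, 0, -15]}
  ]
}}

```text
validation failed for argument at $.mo...
```

Request:
{"method": "arm_command", "body": {
  "moves": [
    {"dp": [0, 0, -2], "turn": 0},
    {"dp": [0, 0, -6], "turn": 0},
    {"dp": [0, 0, -11], "turn": 0},
    {"dp": [0, 0, -15], "turn": 0},
    {"dp": [0, 0, -15], "turn": 0}
  ]
}}

```text
clock: 3.92
ee_pos: [0.5164, -0.3654, 0.1816]
tcp_rot: [1.0, -0.013, 0.003, 0.002]
force: [-0.4, -0.1, -1.1]
gripper_width: 0.0172
grip_force: 58.8
```

Request:
{"method": "arm_command", "body": {
  "moves": [
    {"dp": [0.8, -4, 0], "turn": -0.03},
    {"dp": [1.6, -9, 0], "turn": -0.07},
    {"dp": [2.4, -14, 0], "turn": -0.12},
    {"dp": [3.3, -20, 0], "turn": -0.17},
    {"dp": [4.2, -25, 0], "turn": -0.22},
    {"dp": [5.1, -30, 0], "turn": -0.26},
    {"dp": [6, -35, 0], "turn": -0.3},
    {"dp": [6.4, -37.8, 0], "turn": -0.304}
  ]
}}

```text
clock: 4.92
ee_pos: [0.5882, 0.0152, 0.1767]
tcp_rot: [0.99, 0.141, -0.001, -0.001]
force: [0.3, -0.6, -1.6]
gripper_width: 0.0168
grip_force: 58.9
```

Run:
```python
from h import *
s=snap('wrist','w2.png')
t=snap('top')
go(*fx(0,-.025),.17,16)
cv2.imwrite('pics/c2.png',cv2.cvtColor(cv2.resize(t['frame'][140:260,160:320],None,fx=5,fy=5,interpolation=cv2.INTER_CUBIC),cv2.COLOR_RGB2BGR))
```

```text
dp [-0.09  0.5   0.66] turn 0.005 yaw 16.31 tilt [-0.001  0.002 -1.   ] J [-0.14  0.5   0.03  1.97 -0.02  0.67 -1.39]
```

View pics/w2.png

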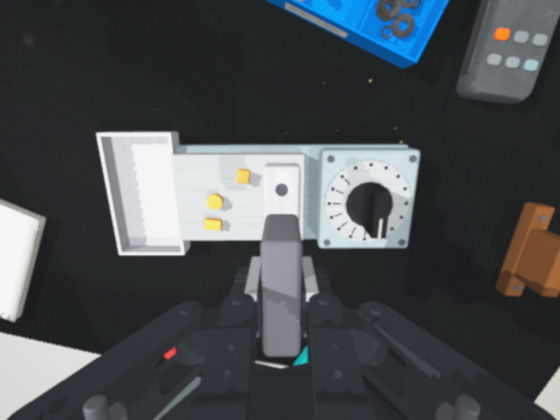

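The view shows the pan at (97–186, 131–255), the chips at (243,176), (215,201) and (212,224), the housing at (320–419, 149–248) and the knob at (370,203). The scraper is already well aligned over the empty plate end. I'll refine the fixture pose from this closer view.

Run:
```python
from h import *
s=snap('wrist')
old=cv2.imread('pics/w2.png',0);new=cv2.cvtColor(s['frame'],cv2.COLOR_RGB2GRAY)
L=[((97,132),(-65,157.5),.022),((178,131),(65,157.5),0)]
pts=np.float32([(98,132),(177,131),(186,254),(121,254),(320,150),(419,149),(409,247),(319,247)])
w=np.array([(65,157.5,22),(65,85.5,22),(-65,85.5,22),(-65,157.5,22),(50,-60,42),(50,-152,42),(-50,-152,42),(-50,-60,42)])/1000
new_pts,ok,_=cv2.calcOpticalFlowPyrLK(old,new,pts.reshape(-1,1,2),None);p=new_pts.reshape(-1,2);print((p-pts).round(1).tolist())
g=np.array([ray(s,*q,z)[:2] for q,z in zip(p,w[:,2])])
A,B=w[:,:2]-w[:,:2].mean(0),g-g.mean(0)
a=np.arctan2((A[:,0]*B[:,1]-A[:,1]*B[:,0]).sum(),(A*B).sum())
M=np.array([[np.cos(a),-np.sin(a)],[np.sin(a),np.cos(a)]])
o=g.mean(0)-M@w[:,:2].mean(0)
print(np.degrees(a),o,((g-o)@M*1000).round(1).tolist())
go(*fx(0,-.025),.17,16)
hsv=cv2.cvtColor(s['frame'],cv2.COLOR_RGB2HSV)
m=((hsv[...,0]>10)&(hsv[...,0]<32)&(hsv[...,1]>120)&(hsv[...,2]>100)).astype(np.uint8)
n,l,st,c=cv2.connectedComponentsWithStats(m)
for i in range(1,n):
    if st[i,4]>40 and 180<c[i,0]<300: print(c[i].round(),((ray(s,*c[i],.037)[:2]-o)@M*1000).round(1))
```

```text
[[1.5, 0.20000000298023224], [1.5, 0.30000001192092896], [1.100000023841858, 0.30000001192092896], [1.100000023841858, 0.30000001192092896], [1.5, 0.699999988079071], [1.399999976158142, 0.8999999761581421], [1.100000023841858, 0.800000011920929], [1.100000023841858, 0.699999988079071]]
16.43858469264609 [0.5834916  0.03643837] [[64.9, 156.4], [65.6, 79.7], [-65.4, 84.5], [-65.1, 156.4], [48.7, -56.9], [49.2, -147.7], [-49.1, -151.1], [-48.7, -59.3]]
dp [0.02 0.26 0.66] turn 0.003 yaw 16.17 tilt [-0.002  0.    -1.   ] J [-0.14  0.5   0.03  1.97 -0.02  0.67 -1.39]
[244. 176.] [24.3 15.7]
[216. 201.] [-0.9 44.9]
[214. 224.] [-24.5  48.2]
```

```bash
sed -i 's/^O=.*/O=np.array([.583,.0365]);YAW=16.3/' h.py; python3 -c "
from h import *
go(*fx(0,-.022),.075,16.3)"
```

```text
dp [ 0.17 -0.1  10.16] turn -0.002 yaw 16.17 tilt [-0.002  0.    -1.   ] J [-0.14  0.5   0.03  1.97 -0.02  0.67 -1.39]
```

Request:
{"method": "arm_command", "body": {
  "moves": [
    {"dp": [0, 0, 2.5], "turn": 0},
    {"dp": [0, 0, 5.5], "turn": 0},
    {"dp": [0, 0, 8.5], "turn": 0},
    {"dp": [0, 0, 10.0], "turn": 0},
    {"dp": [0, 0, 10.2], "turn": 0},
    {"dp": [0, 0, 10.2], "turn": 0}
  ]
}}

```text
clock: 5.82
ee_pos: [0.5889, 0.0115, 0.0759]
tcp_rot: [0.99, 0.139, 0.0, 0.0]
force: [-0.2, 0.1, -1.5]
gripper_width: 0.0174
grip_force: 59.0
```

```bash
python3 -c "
from h import *
go(*fx(0,-.022),.0592,16.3)"
```

```text
dp [ 0.13 -0.36  1.67] turn -0.006 yaw 15.95 tilt [ 0.001 -0.    -1.   ] J [-0.13  0.65  0.02  2.04 -0.02  0.46 -1.38]
```

Request:
{"method": "arm_command", "body": {
  "moves": [
    {"dp": [0.1, 0, 0.8], "turn": -0.006},
    {"dp": [0.1, 0, 1.5], "turn": -0.006},
    {"dp": [0.1, 0, 1.7], "turn": -0.006},
    {"dp": [0.1, 0, 1.7], "turn": -0.006},
    {"dp": [0.1, 0, 1.7], "turn": -0.006}
  ]
}}

```text
clock: 6.45
ee_pos: [0.5896, 0.0122, 0.0583]
tcp_rot: [0.99, 0.142, 0.0, 0.0]
force: [-0.2, 0.5, -0.8]
gripper_width: 0.0174
grip_force: 58.9
```

Request:
{"method": "arm_command", "body": {
  "moves": [
    {"dp": [0, -0.8, 0], "turn": 0},
    {"dp": [0, -1.8, 0], "turn": 0},
    {"dp": [0, -2.8, 0], "turn": 0},
    {"dp": [0, -3.8, 0], "turn": 0},
    {"dp": [0, -4.8, 0], "turn": 0},
    {"dp": [0, -5.8, 0], "turn": 0},
    {"dp": [0, -6.8, 0], "turn": 0},
    {"dp": [0, -7.6, 0], "turn": 0}
  ]
}}

```text
clock: 7.45
ee_pos: [0.568, 0.0858, 0.0583]
tcp_rot: [0.99, 0.142, 0.0, 0.0]
force: [-0.0, -0.4, -1.8]
gripper_width: 0.0172
grip_force: 58.9
```

Run:
```python
from h import *
s=snap('wrist','w3.png')
go(*fx(0,.09),.0585,16.3)
```

```text
dp [ 0.06 -3.73 -0.02] turn 0.002 yaw 16.4 tilt [-0.     0.001 -1.   ] J [-0.27  0.67  0.03  2.08 -0.05  0.4  -1.48]
```

View pics/w3.png

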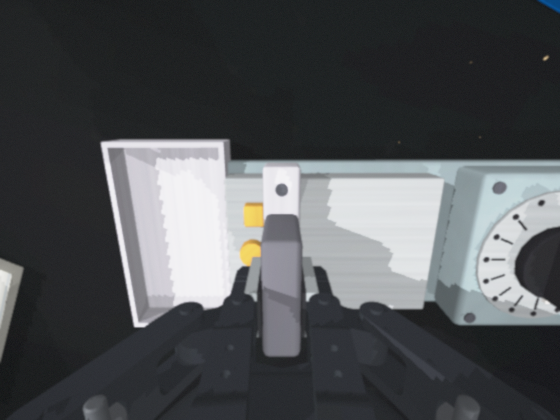

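The chips, at (253,215) and (250,253), ride ahead of the foot and are well within the plate. I'll keep pushing over the edge.

Request:
{"method": "arm_command", "body": {
  "moves": [
    {"dp": [0, -0.7, 0], "turn": 0},
    {"dp": [0, -1.5, 0], "turn": 0},
    {"dp": [0, -2.3, 0], "turn": 0},
    {"dp": [0, -3.1, 0], "turn": 0},
    {"dp": [0, -3.9, 0], "turn": 0},
    {"dp": [0, -4.6, 0], "turn": 0},
    {"dp": [0, -4.8, 0], "turn": 0},
    {"dp": [0, -4.8, 0], "turn": 0}
  ]
}}

```text
clock: 8.5
ee_pos: [0.5547, 0.1312, 0.0583]
tcp_rot: [0.99, 0.142, -0.0, 0.0]
force: [0.6, -0.0, -1.6]
gripper_width: 0.017
grip_force: 58.8
```

Request:
{"method": "arm_command", "body": {
  "moves": [
    {"dp": [0, 0, -1.5], "turn": 0},
    {"dp": [0, 0, -4], "turn": 0},
    {"dp": [0, 0, -8], "turn": 0},
    {"dp": [0, 2, -12], "turn": 0},
    {"dp": [0, 4, -13], "turn": 0},
    {"dp": [0, 4, -13], "turn": 0}
  ]
}}

```text
clock: 9.25
ee_pos: [0.5665, 0.0905, 0.1892]
tcp_rot: [0.99, 0.14, 0.001, 0.0]
force: [0.0, 0.2, -2.6]
gripper_width: 0.0171
grip_force: 58.9
```

Run:
```python
from h import *
s=snap('wrist','w4.png')
hsv=cv2.cvtColor(s['frame'],cv2.COLOR_RGB2HSV)
m=((hsv[...,0]>10)&(hsv[...,0]<32)&(hsv[...,1]>120)&(hsv[...,2]>80)).astype(np.uint8)
n,l,st,c=cv2.connectedComponentsWithStats(m)
a=np.radians(YAW);M=np.array([[np.cos(a),-np.sin(a)],[np.sin(a),np.cos(a)]])
for i in range(1,n):
    if st[i,4]>40: print(st[i,4],c[i].round(),((ray(s,*c[i],.008)[:2]-O)@M*1000).round(1))
go(.515,-.365,.18,-1.5)
```

```text
95 [243. 171.] [23.5 98.6]
72 [245. 193.] [-2.3 98.1]
119 [234. 214.] [-26.2 111.8]
116 [556. 274.] [-105.4 -281.3]
304 [486. 365.] [-245.8 -223.5]
dp [-17.62  42.45   0.82] turn 0.309 yaw 16.21 tilt [-0. -0. -1.] J [-0.31  0.47  0.07  2.   -0.05  0.67 -1.49]
```

View pics/w4.png

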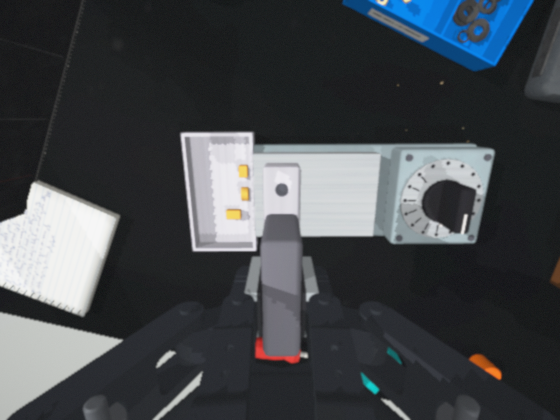

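All three chips lie in the pan, at (243,171), (245,193) and (234,214), and the plate is clean. I'll return the scraper to its old bare spot.

Request:
{"method": "arm_command", "body": {
  "moves": [
    {"dp": [-2, 5, 0], "turn": 0.03},
    {"dp": [-4, 10, 0], "turn": 0.07},
    {"dp": [-6.3, 15.5, 0], "turn": 0.12},
    {"dp": [-8.6, 21, 0], "turn": 0.16},
    {"dp": [-10.9, 26.5, 0], "turn": 0.2},
    {"dp": [-13.2, 32, 0], "turn": 0.25},
    {"dp": [-15.4, 37.5, 0], "turn": 0.29},
    {"dp": [-17.5, 42.4, 0], "turn": 0.31}
  ]
}}

```text
clock: 10.3
ee_pos: [0.5165, -0.3643, 0.1865]
tcp_rot: [1.0, -0.013, -0.001, -0.001]
force: [1.6, -0.1, -1.6]
gripper_width: 0.0171
grip_force: 59.0
```

Request:
{"method": "arm_command", "body": {
  "moves": [
    {"dp": [0, 0, 3], "turn": 0},
    {"dp": [0, 0, 7], "turn": 0},
    {"dp": [0, 0, 11], "turn": 0},
    {"dp": [0, 0, 13], "turn": 0},
    {"dp": [0, 0, 13], "turn": 0}
  ]
}}

```text
clock: 10.92
ee_pos: [0.5164, -0.3623, 0.0564]
tcp_rot: [1.0, -0.012, -0.002, -0.001]
force: [0.2, -0.0, -1.8]
gripper_width: 0.017
grip_force: 59.1
```

```bash
python3 -c "
from h import *
go(.515,-.365,.028,-1.5)"
```

```text
dp [-0.12  0.28  2.84] turn 0.001 yaw -1.42 tilt [-0.003  0.002 -1.   ] J [ 0.46  0.71  0.1   1.95 -0.14  0.49 -0.94]
```

Request:
{"method": "arm_command", "body": {
  "moves": [
    {"dp": [0, 0, 1.2], "turn": 0},
    {"dp": [0, 0, 2.2], "turn": 0},
    {"dp": [0, 0, 2.6], "turn": 0},
    {"dp": [0, 0, 2.75], "turn": 0},
    {"dp": [0, 0, 2.85], "turn": 0},
    {"dp": [0, 0, 2.85], "turn": 0}
  ]
}}

```text
clock: 11.68
ee_pos: [0.5172, -0.3634, 0.03]
tcp_rot: [1.0, -0.013, 0.0, 0.0]
force: [0.6, -0.1, -1.2]
gripper_width: 0.017
grip_force: 59.1
```

Request:
{"method": "arm_command", "body": {
  "moves": [
    {"dp": [0, 0, 0.1], "turn": 0},
    {"dp": [0, 0, 0.2], "turn": 0},
    {"dp": [0, 0, 0.2], "turn": 0},
    {"dp": [0, 0, 0.2], "turn": 0}
  ]
}}

```text
clock: 12.18
ee_pos: [0.5171, -0.3634, 0.0278]
tcp_rot: [1.0, -0.013, 0.0, 0.0]
force: [-0.8, -0.1, -1.2]
gripper_width: 0.017
grip_force: 59.1
```

Request:
{"method": "arm_command", "body": {
  "moves": [
    {"dp": [0, 0, 0.05], "turn": 0},
    {"dp": [0, 0, 0.1], "turn": 0},
    {"dp": [0, 0, 0.1], "turn": 0},
    {"dp": [0, 0, 0.1], "turn": 0}
  ]
}}

```text
clock: 12.68
ee_pos: [0.5172, -0.3634, 0.0277]
tcp_rot: [1.0, -0.013, 0.0, 0.0]
force: [-1.8, 0.8, 9.5]
gripper_width: 0.0169
grip_force: 60.8
```

Contact made at 9.5 N. I'll release, with the neighbours well clear, and rise.

Request:
{"method": "arm_command", "body": {
  "moves": [
    {"dp": [0, 0, -0.1], "turn": 0},
    {"dp": [0, 0, -0.1], "turn": 0},
    {"dp": [0, 0, -0.1], "turn": 0},
    {"dp": [0, 0, -0.1], "turn": 0},
    {"dp": [0, 0, -0.1], "turn": 0}
  ],
  "jaw": 6
}}

```text
clock: 13.3
ee_pos: [0.5171, -0.3633, 0.0276]
tcp_rot: [1.0, -0.013, -0.0, -0.0]
force: [-0.1, 0.3, 0.7]
gripper_width: 0.0599
grip_force: 0.0
```

Request:
{"method": "arm_command", "body": {
  "moves": [
    {"dp": [0, 0, -1], "turn": 0},
    {"dp": [0, 0, -3], "turn": 0},
    {"dp": [0, 0, -7], "turn": 0},
    {"dp": [0, 0, -12], "turn": 0},
    {"dp": [0, 0, -15], "turn": 0},
    {"dp": [0, 0, -15], "turn": 0}
  ]
}}

```text
clock: 14.05
ee_pos: [0.5183, -0.3642, 0.182]
tcp_rot: [1.0, -0.013, 0.003, 0.002]
force: [0.4, -0.1, -0.5]
gripper_width: 0.06
grip_force: 0.0
```

Run:
```python
from h import *
s=snap('wrist','w5.png')
print(fx(0,-.105));go(*fx(0,-.105),.18,16.3)
```

```text
[ 0.61247    -0.06427956]
dp [ 8.730e+00 -3.016e+01 -1.000e-02] turn -0.31 yaw -1.44 tilt [ 0.003 -0.002 -1.   ] J [ 0.43  0.55  0.14  1.88 -0.11  0.72 -0.96]
```

View pics/w5.png

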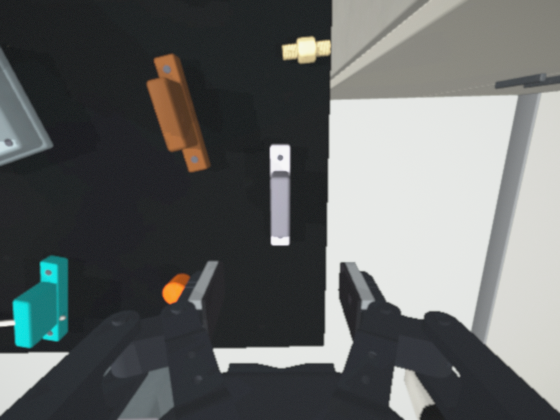

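The scraper stands upright at (281,195). For joint-7 margin I'll grasp the knob with the half-turned hand.

Request:
{"method": "arm_command", "body": {
  "moves": [
    {"dp": [1.2, -4, 0], "turn": -0.17},
    {"dp": [2.4, -8, 0], "turn": -0.34},
    {"dp": [3.6, -12, 0], "turn": -0.51},
    {"dp": [4.8, -16, 0], "turn": -0.68},
    {"dp": [6, -20, 0], "turn": -0.85},
    {"dp": [7.2, -24, 0], "turn": -1.02},
    {"dp": [8, -28, 0], "turn": -1.19},
    {"dp": [8.7, -30.2, 0], "turn": -1.36}
  ]
}}

```text
clock: 15.1
ee_pos: [0.6113, -0.0608, 0.177]
tcp_rot: [0.783, 0.622, -0.0, -0.001]
force: [-0.5, -0.8, 0.5]
gripper_width: 0.0599
grip_force: 0.0
```

Request:
{"method": "arm_command", "body": {
  "moves": [
    {"dp": [0, 0, 0], "turn": -0.17},
    {"dp": [0, 0, 0], "turn": -0.34},
    {"dp": [0, 0, 0], "turn": -0.51},
    {"dp": [0, 0, 0], "turn": -0.68},
    {"dp": [0, 0, 0], "turn": -0.85},
    {"dp": [0, 0, 0], "turn": -1.02},
    {"dp": [0, 0, 0], "turn": -1.19},
    {"dp": [0, 0, 0], "turn": -1.36}
  ]
}}

```text
clock: 16.1
ee_pos: [0.611, -0.0637, 0.177]
tcp_rot: [0.219, 0.976, -0.0, -0.001]
force: [0.5, 0.7, 0.1]
gripper_width: 0.0599
grip_force: 0.0
```

Run:
```python
from h import *
go(*fx(0,-.105),.18,196.3)
```

```text
dp [-0.16  0.01 -0.3 ] turn -0.726 yaw 154.73 tilt [-0.002  0.    -1.   ] J [ 0.42  0.6  -0.61  1.88  0.47  0.81  0.69]
```

Request:
{"method": "arm_command", "body": {
  "moves": [
    {"dp": [0, 0, 0], "turn": -0.17},
    {"dp": [0, 0, 0], "turn": -0.34},
    {"dp": [0, 0, 0], "turn": -0.51},
    {"dp": [0, 0, 0], "turn": -0.66},
    {"dp": [0, 0, 0], "turn": -0.72},
    {"dp": [0, 0, 0], "turn": -0.72},
    {"dp": [0, 0, 0], "turn": -0.72}
  ]
}}

```text
clock: 16.98
ee_pos: [0.6114, -0.0636, 0.1774]
tcp_rot: [-0.136, 0.991, 0.0, -0.0]
force: [0.5, -0.2, -0.3]
gripper_width: 0.0601
grip_force: 0.0
```

Run:
```python
from h import *
s=snap('wrist','w6.png')
print(fx(0,-.105));go(*fx(0,-.105),.0575,196.3)
```

```text
[ 0.61247    -0.06427956]
dp [-0.08 -0.09 12.  ] turn -0.012 yaw -164.4 tilt [-0.001 -0.    -1.   ] J [ 0.53  0.65 -0.81  1.88  0.6   0.88  1.27]
```

View pics/w6.png

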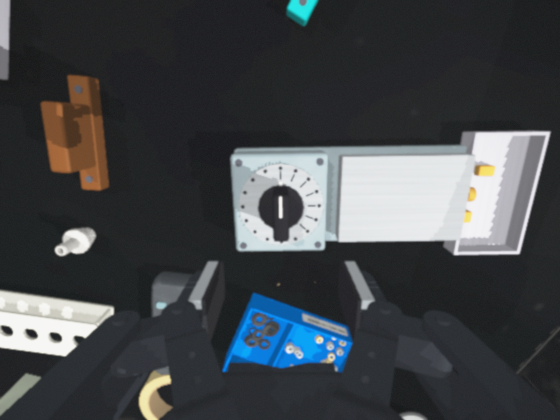

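The knob bar runs vertically in the image at column 281, with its white line at rows 197–218, so it's aligned with the fingers. I'll check its axis numerically.

Run:
```python
from h import *
s=snap('wrist');g=s['frame'].astype(int);a=np.radians(YAW);M=np.array([[np.cos(a),-np.sin(a)],[np.sin(a),np.cos(a)]])
m=(g.max(2)<70);
for r in (178,182,186,190,196,204,212,216,220,228,234,238,242):
    k=np.where(m[r,240:322])[0]+240
    if len(k): print(r,k.min(),k.max(),[((ray(s,u,r,.086)[:2]-O)@M*1000).round(1).tolist() for u in (k.min()-.5,k.max()+.5)])
w=np.argwhere(g[190:225,274:290].min(2)>150);w=w[:,::-1]+[274,190];print(w.min(0),w.max(0),cv2.fitLine(w.astype(np.float32),cv2.DIST_L2,0,.01,.01).ravel())
for u,v in (w.min(0),w.max(0)): print(((ray(s,u,v,.086)[:2]-O)@M*1000).round(1))
go(*fx(0,-.105),.0575,196.3)
```

```text
186 276 285 [[-28.9, -107.6], [-28.7, -99.5]]
190 268 293 [[-25.6, -114.1], [-25.4, -93.1]]
196 262 298 [[-20.7, -119.1], [-20.3, -89.0]]
204 260 301 [[-14.0, -121.0], [-13.5, -86.5]]
212 260 300 [[-7.1, -121.3], [-6.6, -87.3]]
216 261 299 [[-3.6, -120.5], [-3.1, -88.1]]
220 264 297 [[-0.0, -118.2], [0.4, -89.7]]
228 274 287 [[7.2, -109.9], [7.4, -98.1]]
234 275 287 [[12.7, -109.2], [12.8, -98.2]]
238 275 286 [[16.3, -109.3], [16.5, -99.1]]
[279 196] [282 217] [3.0139964e-02 9.9954569e-01 2.8026315e+02 2.0715790e+02]
[ -20.5 -104.9]
[  -2.5 -102.7]
dp [-0.07 -0.09 12.01] turn -0.012 yaw -164.39 tilt [-0. -0. -1.] J [ 0.53  0.65 -0.81  1.88  0.6   0.88  1.27]
```

Request:
{"method": "arm_command", "body": {
  "moves": [
    {"dp": [-0.1, 0, 2], "turn": -0.01},
    {"dp": [-0.1, 0, 5], "turn": -0.01},
    {"dp": [-0.1, 0, 8], "turn": -0.01},
    {"dp": [-0.1, 0, 10.5], "turn": -0.01},
    {"dp": [-0.1, 0, 11.5], "turn": -0.01},
    {"dp": [-0.1, 0, 11.6], "turn": -0.01},
    {"dp": [-0.1, 0, 11.6], "turn": -0.01}
  ],
  "jaw": 4
}}

```text
clock: 17.95
ee_pos: [0.6131, -0.0632, 0.0623]
tcp_rot: [-0.141, 0.99, -0.0, 0.0]
force: [-0.3, 0.8, -0.1]
gripper_width: 0.0399
grip_force: 0.0
```

Run:
```python
from h import *
go(*fx(0,-.104),.060,196.3)
```

```text
dp [0.09 0.01 0.23] turn -0.001 yaw -163.77 tilt [ 0.001  0.    -1.   ] J [ 0.45  0.78 -0.68  1.95  0.77  0.69  1.13]
```

Request:
{"method": "arm_command", "body": {
  "moves": [
    {"dp": [0.1, 0, 0.1], "turn": 0},
    {"dp": [0.1, 0, 0.2], "turn": 0},
    {"dp": [0.1, 0, 0.2], "turn": 0},
    {"dp": [0.1, 0, 0.2], "turn": 0}
  ],
  "jaw": 2.5
}}

```text
clock: 18.45
ee_pos: [0.6117, -0.0637, 0.0599]
tcp_rot: [-0.141, 0.99, -0.0, 0.0]
force: [0.0, 0.4, -0.6]
gripper_width: 0.0249
grip_force: 0.0
```

Request:
{"method": "arm_command", "body": {
  "moves": [
    {"dp": [0, 0, 0], "turn": 0},
    {"dp": [0, 0, 0], "turn": 0},
    {"dp": [0, 0, 0], "turn": 0},
    {"dp": [0, 0, 0], "turn": 0},
    {"dp": [0, 0, 0], "turn": 0}
  ],
  "jaw": 0
}}

```text
clock: 19.08
ee_pos: [0.6118, -0.064, 0.06]
tcp_rot: [-0.141, 0.99, -0.0, 0.0]
force: [-0.6, -2.1, 5.0]
gripper_width: 0.0128
grip_force: 60.3
```

Run:
```python
from h import *
print(arm.sense()['wrist_torque'],arm.sense()['force']);go(*fx(0,-.104),.060,196.3)
```

```text
[-0.48965975  0.19969349 -0.0183112 ] [-0.6303503  -2.11942099  5.00452211]
dp [-0.05  0.05  0.  ] turn -0.002 yaw -163.79 tilt [ 0.    -0.001 -1.   ] J [ 0.45  0.79 -0.68  1.95  0.78  0.69  1.13]
```

Request:
{"method": "arm_command", "body": {
  "moves": [
    {"dp": [0, 0, 0], "turn": 0.1},
    {"dp": [0, 0, 0], "turn": 0.2},
    {"dp": [0, 0, 0], "turn": 0.3},
    {"dp": [0, 0, 0], "turn": 0.39},
    {"dp": [0, 0, 0], "turn": 0.393},
    {"dp": [0, 0, 0], "turn": 0.393}
  ]
}}

```text
clock: 19.82
ee_pos: [0.6118, -0.0636, 0.06]
tcp_rot: [0.054, 0.999, -0.0, 0.0]
force: [-0.8, -0.8, 5.6]
gripper_width: 0.013
grip_force: 60.4
```

Run:
```python
from h import *
print(arm.sense()['wrist_torque'],arm.sense()['force']);go(*fx(0,-.104),.060,196.3-22.5)
```

```text
[-0.22715142  0.22233097 -0.00450133] [-0.79403496 -0.76486918  5.60703014]
dp [-0.03  0.03 -0.  ] turn 0.001 yaw 173.84 tilt [ 0. -0. -1.] J [ 0.39  0.76 -0.58  1.96  0.69  0.63  0.82]
```

Exact tracking. Next, the second and third clicks.

Request:
{"method": "arm_command", "body": {
  "moves": [
    {"dp": [0, 0, 0], "turn": 0.1},
    {"dp": [0, 0, 0], "turn": 0.2},
    {"dp": [0, 0, 0], "turn": 0.3},
    {"dp": [0, 0, 0], "turn": 0.39},
    {"dp": [0, 0, 0], "turn": 0.393},
    {"dp": [0, 0, 0], "turn": 0.393}
  ]
}}

```text
clock: 20.58
ee_pos: [0.612, -0.0632, 0.06]
tcp_rot: [0.247, 0.969, 0.0, 0.0]
force: [-0.6, -0.6, 6.3]
gripper_width: 0.013
grip_force: 60.4
```

Request:
{"method": "arm_command", "body": {
  "moves": [
    {"dp": [0, 0, 0], "turn": 0.1},
    {"dp": [0, 0, 0], "turn": 0.2},
    {"dp": [0, 0, 0], "turn": 0.29},
    {"dp": [0, 0, 0], "turn": 0.35},
    {"dp": [0, 0, 0], "turn": 0.385},
    {"dp": [0, 0, 0], "turn": 0.392},
    {"dp": [0, 0, 0], "turn": 0.392},
    {"dp": [0, 0, 0], "turn": 0.392}
  ]
}}

```text
clock: 21.58
ee_pos: [0.6123, -0.0629, 0.06]
tcp_rot: [0.431, 0.902, 0.001, 0.0]
force: [0.8, 1.8, 6.5]
gripper_width: 0.0128
grip_force: 60.3
```

Run:
```python
from h import *
print(arm.sense()['wrist_torque'],arm.sense()['force']);go(*fx(0,-.104),.060,196.3-67.5)
snap('wrist','w7.png')
```

```text
[ 0.17136696 -0.05721169  0.0004868 ] [0.77089904 1.76486102 6.46406081]
dp [-0.03 -0.03  0.  ] turn 0.003 yaw 128.96 tilt [ 0.001  0.001 -1.   ] J [ 0.26  0.72 -0.37  1.96  0.48  0.55  0.23]
```

View pics/w7.png

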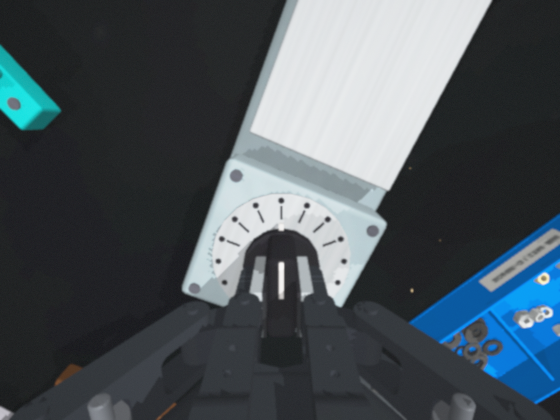

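The white pointer at (281,227) sits on the mark at (281,210). The tool has turned 67.4° since gripping and the torque is near zero, so this is the third stop.

```bash
python3 -c "
from workcell import arm
print(arm.close_job())"
```

```text
the job is handed in; nothing more can be done
None
```

The job is handed in at about 22 s: all three brass offcuts are in the catch pan, the scraper stands upright on its foot on the bare worktop, and the knob is at its third stop and still gripped.

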